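# Load the bottle dryer and hold its blower on high

### The arm

A 6-joint arm with a two-finger parallel gripper is mounted at the origin on the work surface. World frame = base frame: x ahead of the robot, y to its left, z up, the work surface at z = 0. Lengths are in mm, angles in rad, forces in N, time in s.
With the tool pointing down it reaches from about 325 to 900 mm from the base axis. Payload 6.1 kg.
Tool frame: the origin (TCP) lies on the centre line of the jaws, within the pads' length; the fingertips stand manip.nose_length ahead of it and the grasp point (between the pads) is the TCP (manip.nose_length is the distance from the TCP to the fingertips, in mm); z points along the fingers, y is the line along which they close (so a half turn about z gives the same grasp; the last joint's range is limited). The gripper opens to 85 mm and grips with 20 to 120 N. Pads are 22 mm wide; open, the fingers measure 114 mm over their backs; the gripper's body (76 mm by 85 mm) begins 54 mm behind the grasp point. The pads swing forward as they close: fully open they stand 13 mm farther back than shut.
Start: joints at [-1.342, 0.22, 1.526, -0, 1.395, -0.126], TCP at [217.119, -586.067, 250.3] pointing down, gripper open.
Joint ranges: [-2.98, 2.98], [-0.91, 2.08], [0.09, 2.57], [-1.24, 4.39], [0.2, 2.65], [-2.68, 2.68]. Speed limits (rad/s): [2.57, 2.57, 3.01, 3.14, 3.14, 3.14].

### API

Orientations are given as a unit quaternion [x, y, z, w].
In Python, from plant import manip gives the robot as it stands.
- The arm moves only by the shell command python3 -m handwheel 'ROWS' [FORCE]. ROWS is JSON, a list of rows, each a list of 3 entries, a list of its own where there are three numbers: the shift along the tool's x, y, z each as a share of 0.12 m, from -1 to 1, then the turn about the tool's z as a share of pi rad, from -1 to 1, then the closure, from -1 (fully open) to 1 (shut). A call has 1 to 12 rows; each row is the pose to reach, as a shift and turn from the pose commanded when the call began, along the tool's axes at that moment, turning the shorter way round; what a row does not reach only later rows make up. A row lasts 1/8 s, in which the tool goes at most 62.5 mm and 10.7 degrees, less where a joint would pass 70% of its speed; a pose out of reach is approached as far as the arm can. A call with a number of a shift or a turn outside -1 to 1 is refused whole. A call with a gripper value outside its range is refused whole. The fingers move at their own pace and stop on an object; FORCE is the grip in N (left out, the last holds). Time passes only in rows, so rows that repeat a pose let the fingers close. It gives the time, the measured TCP pose, the force, the opening and the grip force at its end, in the units of the state.
- manip.read_state(): the state, without advancing time (a new reading comes with each control period).
- manip.read_camera(name): name is "scene" or "top"; returns the picture (420x560x3 uint8, red, green, blue); there is no depth.
- manip.calibration(name): a dict with "mtx" (3x3 intrinsics, pixels), "origin" and "rotation" of the camera in the world. Camera axes: x right, y down, z forward; pixel columns grow to the right and rows downward; lengths in mm; the calibration is good to about 2 mm. A picture is of the moment at which its call begins. calibration takes no time and is no camera call.
- manip.job_done(): hands the job in; it is judged then, once.
The state is a dict: "t": time; "qpos": joint angles; "qd": joint speeds; "effort": joint torques, N m; "tcp_pos": TCP position; "orientation": TCP orientation; "force": force on the tool from outside, world axes, zero at the start; "ft_torque": the same for the moment, N m; "finger_gap": finger opening in mm; "grasp_force": force on a finger pad.
Only numpy, scipy, OpenCV 4.12 (cv2) and the standard library are available. Lean on these libraries where they do the work, as an engineer would, in place of code of your own. Each camera call takes 0.05 s, during which the arm holds its last target. There are 200 camera calls.

### The job

The round bottle and the flat flask have been rinsed off and stand wet on the drip tray: stand them upright in the two empty cells of the bottle dryer's wire basket, one to a cell, setting them down rather than dropping them. Then turn the dryer's dial clockwise past its first two clicks to the third, full blow, and keep hold of it: it is sprung and runs back to off if let go, so finish while still holding it at the third click. Leave the pump bottle in its cell and the other things on the counter where they are.

Things in the scene. Friction and masses are not known exactly. Their poses are not given: they have to be found in the camera images.
- dryer: Bottle dryer, fixed: white housing 150 mm (x) by 380 mm (y from -180 to +200), flat top 60 mm high; origin at counter level. On it a steel wire basket: three cells in a row along y, 78 mm apart, 75 mm square inside, walls 3 mm thick, their tops 115 mm above the counter. Behind it (x = 49 to 69 mm) an air duct 112 mm high. Dial on the flat top at x = 0, y = +150 mm
- cell0 (a point): centre of the floor of the cell farthest from the dial (empty at the start), 60 mm above the counter; axes as the dryer's: y along the row towards the dial
- cell1 (a point): centre of the floor of the middle cell (empty at the start), 60 mm above the counter
- cell2 (a point): centre of the floor of the cell nearest the dial; the pump bottle stands in it
- dial: the dryer's grey dial, vertical axis: round skirt 52 mm across, 7 mm high, and on it an upright grip bar 46 mm long, 14 mm thick, 24 mm high (its top 95 mm above the counter). Origin on the axis under the skirt, 64 mm above the counter; x along the bar towards its pointer end (white line), y across the bar, z up
- dial_turn (a joint): angle of the dial, rad, growing clockwise seen from above; 0 = off (pointer to the dryer's +y), clicks at 0.40, 0.80 and 1.20 (the third), end stop at 1.23; a tick and three growing pips round the dial mark these. A spring returns it to off from anywhere when let go: 0.1 N m at off, 0.18 N m at the third click; getting over a click adds up to 0.06 N m
- round_bottle: loose round bottle, pale blue with a white cap, 0.13 to 0.27 kg: body 50 mm in diameter and 118 mm high, cap 32 mm across, 150 mm high in all; origin at the centre of its underside, z up its axis
- flask: loose flat bottle, off-white with a steel cap, 0.12 to 0.26 kg: body 58 mm (its x) by 36 mm (its y) and 118 mm high with rounded edges, cap 28 mm across, 150 mm high in all; origin at the centre of its underside, z up its axis
- pump_bottle: white round pump bottle 54 mm in diameter, 148 mm high with a steel pump head whose spout reaches 35 mm out along its x; stands loose in the cell nearest the dial and stays there; origin at the centre of its underside
- tray: aluminium drip tray, fixed, 220 mm (its x) by 150 mm, rim 14 mm high, floor 4 mm thick; origin on the counter under its centre; the two bottles stand in it side by side along its x, about 104 mm apart
- tissue_box: bystander: square tissue box 120 by 120 by 110 mm; origin at the centre of its underside
- candle: bystander: candle in a glass, 76 mm across, 75 mm high; origin at the centre of its underside
- soap: bystander: wrapped soap 58 by 92 by 30 mm, lying; origin at the centre of its underside
- salt_jar: bystander: jar with a black lid, 68 mm across, 105 mm high; origin at the centre of its underside

How it is judged:
By the outcome, as a careful person would: the job done as asked, in the order asked, and still so for the second after the job is handed in, while the arm keeps its last pose, push and grip.
It also fails if it takes over 64 s, if anything falls off the work surface, if the arm or the gripper's body presses on something with over 40 N, if the wrist force passes 120 N, or if a joint passes its speed limit or range.

## Working session

There is one attempt and no reset: what is moved stays moved. The work goes in short steps, Python scripts to look and compute and a shell command to move; the robot and the scene stay as the last step left them, time stands still between calls to the robot, and variables do not carry over. Pictures are saved under pics/ and viewed, at most 10 in all, crops included, and the job is handed in when it is done.

```bash
ls; mkdir -p pics
python3 - <<'E'
from plant import manip
import cv2
print(manip.nose_length, manip.read_state())
for n in("scene","top"):
    cv2.imwrite(f"pics/{n}0.png",manip.read_camera(n)[:,:,::-1]); print(n,manip.calibration(n))
E
```

```text
pics
19.0 {'t': 0.0, 'qpos': array([-1.34206563e+00,  2.21242553e-01,  1.52762179e+00, -2.52230113e-05,
        1.39468812e+00, -1.26068367e-01]), 'qd': array([-0.00168903, -0.00078024, -0.00091531, -0.00109208, -0.00161771,
       -0.00059253]), 'effort': array([-1.27349649e-03, -4.96906936e+01, -3.89394557e+01, -2.63562642e-04,
        1.12731988e-02, -1.63096058e-05]), 'tcp_pos': array([ 217.00326019, -585.50926223,  249.18337358]), 'orientation': array([ 9.84305062e-01,  1.76472619e-01, -6.26754989e-05, -9.77977334e-04]), 'force': array([0.24144966, 0.11195745, 0.46035899]), 'ft_torque': array([ 0.09357701,  0.01840557, -0.00877293]), 'grasp_force': 0.0, 'finger_gap': 85.23384811572784}
scene {'mtx': array([[442.30612173,   0.        , 272.54163413],
       [  0.        , 442.30612173, 206.51047124],
       [  0.        ,   0.        ,   1.        ]]), 'origin': array([1251.9844327, -484.1225534,  915.6778671]), 'rotation': array([ 0.84071282,  0.37353425, -0.16530154, -0.35545677])}
top {'mtx': array([[386.7177995 ,   0.        , 273.31076097],
       [  0.        , 386.7177995 , 207.78530559],
       [  0.        ,   0.        ,   1.        ]]), 'origin': array([ 471.77714892,   93.01762639, 1147.99569436]), 'rotation': array([-0.70354599,  0.70746498, -0.05556472,  0.0378009 ])}
```

View pics/scene0.png

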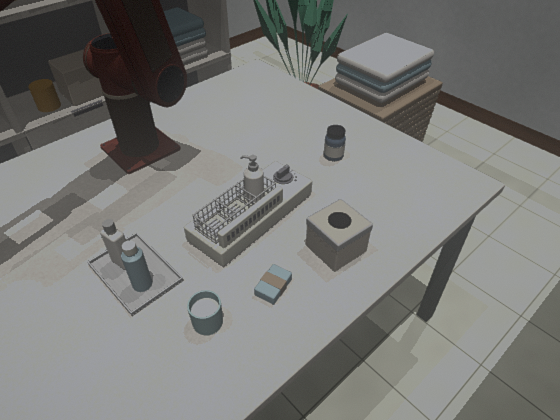

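View pics/top0.png

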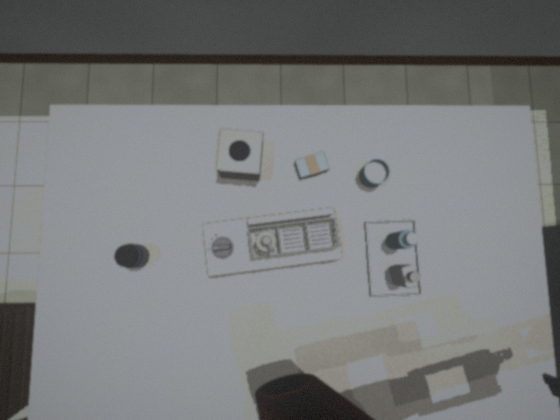

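The scene view shows the flask at about (115,245) and the round bottle at (135,268) on the tray, with the dryer to their right and its dial at (284,174). In the top view the dial is at (222,246), the cells at about (265/291/318, 240), and the bottle caps at (411,240) and (413,277). I'll enlarge both.

Run:
```python
import cv2
a=cv2.imread("pics/top0.png")[195:305,195:430]; b=cv2.imread("pics/scene0.png")[145:315,80:325]
for n,i,s in(("topc",a,3.4),("scenec",b,3.2)):
    cv2.imwrite(f"pics/{n}.png",cv2.convertScaleAbs(cv2.resize(i,None,fx=s,fy=s,interpolation=cv2.INTER_CUBIC),alpha=1.3))
```

```text
(no output)
```

View pics/topc.png

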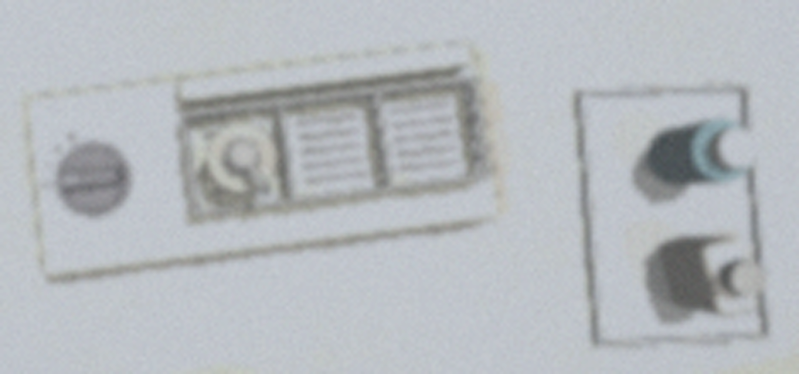

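View pics/scenec.png

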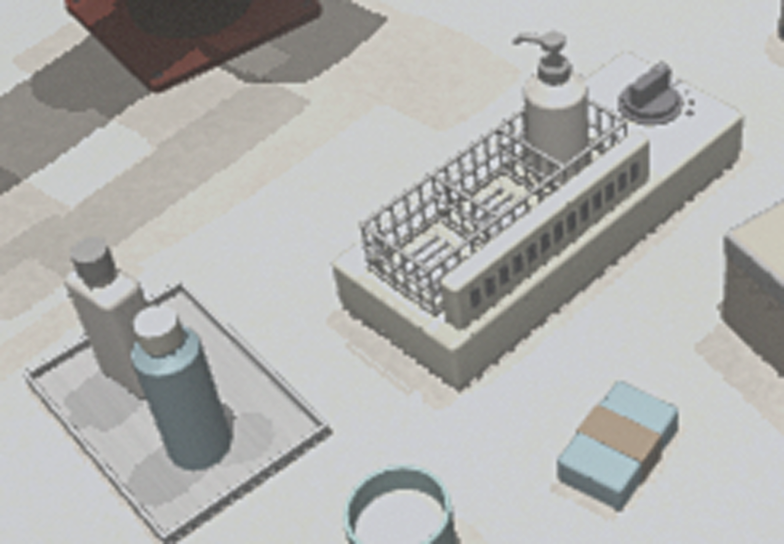

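The crops show every feature clearly. The flask's wide side runs along the image vertical, which is world x. Next I triangulate the marked features from both views.

```bash
cat > h.py <<'E'
import numpy as np
from plant import manip
from scipy.spatial.transform import Rotation as R
C={n:manip.calibration(n) for n in("scene","top")}
def ray(n,p):
    d=R.from_quat(C[n]["rotation"]).apply(np.linalg.solve(C[n]["mtx"],[*p,1])); return C[n]["origin"],d/np.linalg.norm(d)
def plane(n,p,z): o,d=ray(n,p); return (o+d*(z-o[2])/d[2]).round(1)
def tri(pt,ps):
    a,b=[ray(*q) for q in(("top",pt),("scene",ps))]
    A=[np.eye(3)-np.outer(d,d) for o,d in(a,b)]
    x=np.linalg.solve(A[0]+A[1],A[0]@a[0]+A[1]@b[0]); return x.round(1), round(np.linalg.norm(A[0]@(x-a[0])),1)
T=lambda x,y:((x+.5)/3.4-.5+195,(y+.5)/3.4-.5+195)
S=lambda x,y:((x+.5)/3.2-.5+80,(y+.5)/3.2-.5+145)
E
python3 - <<'E'
from h import *
for k,a,b in [("bcap",(738,147),(157,325)),("fcap",(742,280),(90,250)),("skirt",(93,178),(651,103)),
 ("house -y+x top",(475,43),(460,366)),("house -y-x top",(497,213),(335,265)),("house +y+x",(28,95),(742,118)),
 ("trayTL",(577,92),(330,430)),("trayTR",(745,90),(167,540)),("trayBR",(766,332),(28,375)),("trayBL",(596,344),(180,288))]:
    print(k,tri(T(*a),S(*b)))
for k,p,z in [("cell0",(427,138),60),("cell1",(330,152),60),("dial skirt",(93,178),71),("bar -end",(62,183),95),("bar +end",(125,175),95)]: print(k,plane("top",T(*p),z))
for k,p,z in [("bottle cap",(738,147),150),("flask cap",(742,280),150)]: print(k,plane("top",T(*p),z))
for k,p,z in [("bottle cap",(157,325),154),("flask cap",(90,250),154)]: print(k,plane("scene",S(*p),z))
E
```

```text
bcap (array([ 524.5, -291.7,  149.1]), np.float64(0.8))
fcap (array([ 423.2, -291. ,  148.7]), np.float64(1.0))
skirt (array([506.7, 209.5,  60.9]), np.float64(0.5))
house -y+x top (array([ 622.1, -109.2,   40.6]), np.float64(4.2))
house -y-x top (array([ 475.9, -123.9,   54.2]), np.float64(0.6))
house +y+x (array([575.1, 263.6,  54.4]), np.float64(0.9))
trayTL (array([ 581.1, -207.4,    4.8]), np.float64(0.7))
trayTR (array([ 582.9, -355.1,    4.4]), np.float64(2.3))
trayBR (array([ 372.9, -361.4,   12. ]), np.float64(0.6))
trayBL (array([ 363.1, -217.5,    3.6]), np.float64(1.2))
cell0 [537.7 -66.8  60. ]
cell1 [526.6  14.   60. ]
dial skirt [506.1 208.   71. ]
bar -end [501.5 230.   95. ]
bar +end [507.5 180.1  95. ]
bottle cap [ 524. -292.  150.]
flask cap [ 423.8 -289.6  150. ]
bottle cap [ 529.8 -292.3  154. ]
flask cap [ 428.1 -293.1  154. ]
```

Run:
```python
import cv2,numpy as np
a=cv2.imread("pics/top0.png"); b=cv2.imread("pics/scene0.png")
A=cv2.resize(a[205:285,200:345],None,fx=5.5,fy=5.5,interpolation=cv2.INTER_CUBIC)[:300]   # 797 x 440
B=cv2.resize(b[148:263,182:318],None,fx=5,fy=5,interpolation=cv2.INTER_CUBIC)
cv2.imwrite("pics/A.png",cv2.convertScaleAbs(cv2.resize(a[205:285,200:345],None,fx=5.5,fy=5.5,interpolation=cv2.INTER_CUBIC),alpha=1.4)); cv2.imwrite("pics/B.png",cv2.convertScaleAbs(B,alpha=1.4))
def blob(img,lo,hi,roi,name):
    x0,y0,x1,y1=roi; m=cv2.inRange(cv2.cvtColor(img,cv2.COLOR_BGR2HSV)[y0:y1,x0:x1],lo,hi)
    n,l,s,c=cv2.connectedComponentsWithStats(m); i=1+s[1:,4].argmax(); print(name,c[i]+[x0,y0],s[i]+[x0,y0,0,0,0])
    k=(l==i).astype(np.uint8); r=cv2.minAreaRect(cv2.findNonZero(k)); print("  rect",np.round(np.array(r[0])+[x0,y0],1),r[1:])
for roi,im,n in(((385,225,425,255),a,"top"),((115,230,160,300),b,"scene")): blob(im,(80,50,60),(110,255,255),roi,"blue "+n)
blob(a,(0,0,0),(180,255,140),(208,233,238,260),"dial top")
blob(b,(0,0,0),(180,255,125),(268,160,302,188),"dial scene")
```

```text
blue top [400.5 240.5] [400 240   2   2   2]
  rect [400.5 240.5] ((1.4142135381698608, 0.0), -135.0)Traceback (most recent call last):
  File "<stdin>", line 10, in <module>
  File "<stdin>", line 8, in blob
ValueError: attempt to get argmax of an empty sequence
```

View pics/A.png

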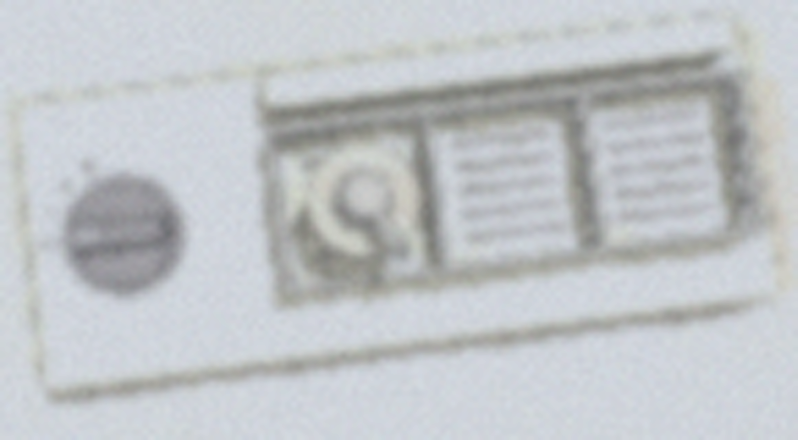

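View pics/B.png

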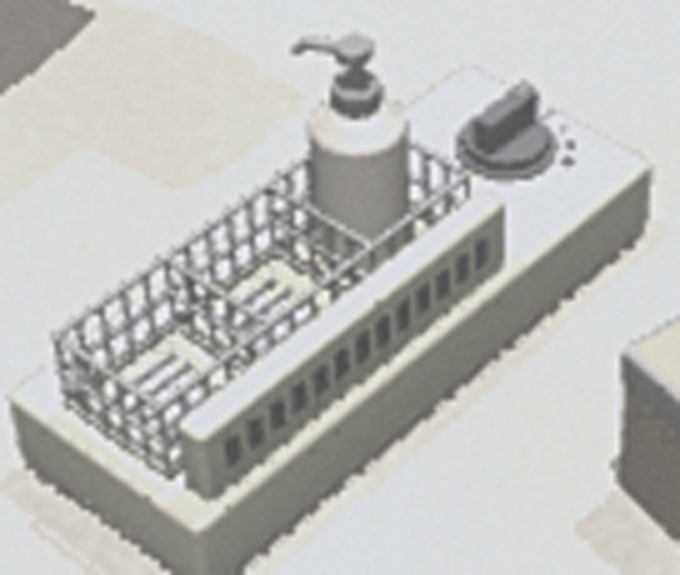

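The enlargements show the basket rim, with its outer corners at B (57,335), (165,405) and (468,180). They also show the housing corners and the slotted floors of the two empty cells at A (505,185) and (662,168). I'll fit the dryer's planar pose to these points.

```bash
cat >> h.py <<'E'
A_=lambda x,y:((x+.5)/5.5-.5+200,(y+.5)/5.5-.5+205)
B_=lambda x,y:((x+.5)/5-.5+182,(y+.5)/5-.5+148)
E
python3 - <<'E'
from h import *
from scipy.optimize import least_squares
t=lambda x,y,z:plane("top",A_(x,y),z)[:2]; s=lambda x,y,z:plane("scene",B_(x,y),z)[:2]
# (dryer x,y, y offset flag for unknown cell offset c (=cell1 y)), world
P=[((75,-180),0,t(738,15,60)),((-75,-180),0,t(775,298,60)),((75,200),0,t(15,100,60)),
((-75,-180),0,s(12,400,60)),((75,-180),0,s(208,527,60)),((75,200),0,s(650,170,60)),
((0,150),0,t(124,235,69)),((0,150),0,s(505,150,69)),
((0,0),1,t(505,185,60)),((0,-78),1,t(662,168,60)),
((-39,-118.5),1,s(57,335,115)),((39,-118.5),1,s(165,405,115)),((39,118.5),1,s(468,180,115)),((39,39),1,s(372,245,115))]
def f(p):
    c,s_=np.cos(p[2]),np.sin(p[2]); o=[]
    for (x,y),k,w in P:
        x,y=x+k*p[4],y+k*p[3]; o+=[p[0]+c*x-s_*y-w[0],p[1]+s_*x+c*y-w[1]]
    return np.array(o)
r=least_squares(f,[520,60,.12,-45,0],loss="soft_l1",f_scale=3); p=r.x
print(p.round(3)); print(f(p).reshape(-1,2).round(1))
c,s_=np.cos(p[2]),np.sin(p[2])
for n,(x,y) in dict(cell0=(p[4],p[3]-78),cell1=(p[4],p[3]),dial=(0,150)).items(): print(n,(p[0]+c*x-s_*y).round(1),(p[1]+s_*x+c*y).round(1))
print(tri(A_(124,235),B_(505,150)), "rim corner -x+y", tri(A_(280,300),B_(412,150)))
print("bar top mid",plane("top",A_(122,230),95),plane("scene",B_(508,105),95))
E
```

```text
[ 5.26301e+02  5.98490e+01  1.17000e-01 -4.63260e+01  4.50000e-02]
[[ 4.7 -2.9]
 [ 1.3 -5.5]
 [ 2.9  2.1]
 [-8.6 -0.9]
 [-1.  -7.4]
 [-1.9  9.3]
 [ 3.5  0.9]
 [-6.7  8.9]
 [ 1.9 -1. ]
 [ 2.8  2.4]
 [-1.  -1.6]
 [-1.1 -4.1]
 [-3.9  5.8]
 [ 0.7  0.2]]
cell0 540.8 -63.6
cell1 531.7 13.8
dial 508.8 208.8
(array([505.6, 209.1,  57.6]), np.float64(0.0)) rim corner -x+y (array([480.7, 139.6,  80.6]), np.float64(13.6))
bar top mid [506.9 206.1  95. ] [509.2 208.   95. ]
```

```bash
cat >> h.py <<'E'
def go(x,y,z,yaw):
    s=manip.read_state(); r=R.from_quat(s["orientation"]); d=r.inv().apply(np.array([x,y,z])-s["tcp_pos"])
    X=r.apply([1,0,0]); cur=np.arctan2(X[1],X[0]); t=-(yaw-cur); t=(t+np.pi)%(2*np.pi)-np.pi
    print("t",round(s["t"],2),"pos",s["tcp_pos"].round(1),"yaw",cur.round(3),"gap",round(s["finger_gap"],1),"F",s["force"].round(1),"grip",round(s["grasp_force"],1)); print(" mm",d.round(1),"shares",(d/120).round(3),"turn",round(t/np.pi,3))
E
python3 -m handwheel '[[[0.82,-0.57,0],0,-1],[[0.82,-0.57,0],0,-1],[[0.82,-0.57,0],0,-1]]' 60
python3 -m handwheel '[[[0.82,-0.57,0],0,-1],[[0.82,-0.57,0],0,-1],[[0.82,-0.57,0],0,-1]]'
python3 -c "from h import *; go(423.8,-290,107,.03)"
```

```text
t: 0.48
tcp_pos: [287.6, -484.7, 249.8]
orientation: [0.984, 0.179, 0.0, -0.001]
force: [0.7, -0.4, 0.2]
finger_gap: 85.2
grasp_force: 0.0
t: 0.85
tcp_pos: [355.5, -387.4, 250.2]
orientation: [0.984, 0.178, 0.0, -0.0]
force: [-0.3, 0.1, -0.3]
finger_gap: 85.6
grasp_force: 0.0
t 0.85 pos [ 355.5 -387.4  250.2] yaw 0.359 gap 85.6 F [-0.3  0.1 -0.3] grip 0.0
 mm [ 98.1 -67.1 143.2] shares [ 0.817 -0.559  1.194] turn 0.105
```

```bash
python3 -m handwheel '[[[0.82,-0.56,0],0.105,-1],[[0.82,-0.56,0.2],0.105,-1],[[0.82,-0.56,0.45],0.105,-1],[[0.82,-0.56,0.45],0.105,-1],[[0.82,-0.56,0.45],0.105,-1]]'
python3 - <<'E'
from h import *
import cv2
go(423.8,-290,107,.03)
i=manip.read_camera("scene")[150:320,40:260,::-1]
cv2.imwrite("pics/g1.png",cv2.convertScaleAbs(cv2.resize(i,None,fx=3.5,fy=3.5,interpolation=cv2.INTER_CUBIC),alpha=1.4))
E
```

```text
t: 1.48
tcp_pos: [422.8, -293.9, 197.2]
orientation: [1.0, 0.012, 0.0, 0.001]
force: [0.4, -0.6, -0.0]
finger_gap: 85.3
grasp_force: 0.0
t 1.48 pos [ 422.8 -293.9  197.2] yaw 0.024 gap 85.3 F [ 0.4 -0.6 -0. ] grip 0.0
 mm [ 1.  -4.  90.2] shares [ 0.009 -0.033  0.752] turn -0.002
```

View pics/g1.png

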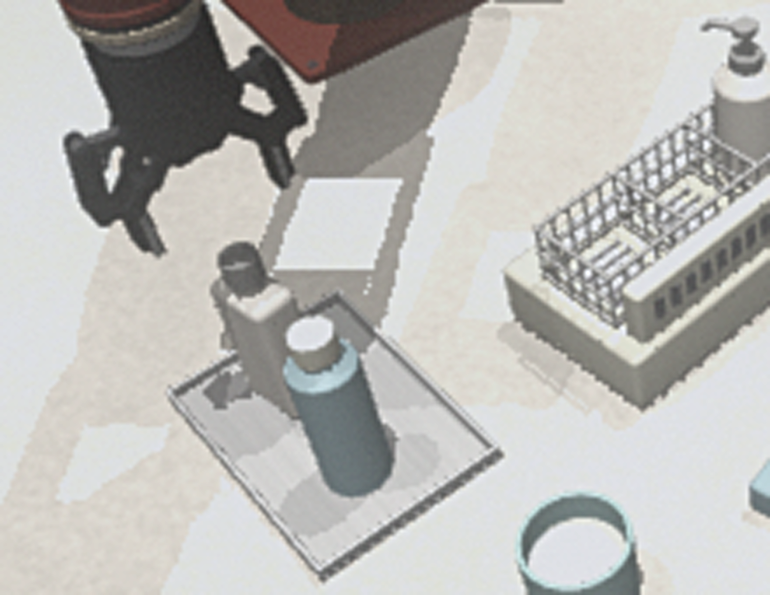

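The fingertips are at (158,250) and (287,185) in the crop, straddling the flask cap at (240,255). I'll check this against the projection.

Run:
```python
from h import *
def proj(n,P):
    c=C[n]; q=R.from_quat(c["rotation"]).inv().apply(np.array(P)-c["origin"]); q=c["mtx"]@q; return q[:2]/q[2]
for P in([422.8,-293.9,191],[422.8,-293.9,184],[422.8,-293.9-47,191],[422.8,-293.9+47,191],[423.8,-290,154]):
    u=proj("scene",P); print(P,((u-[40,150]+.5)*3.5-.5).round(0))
```

```text
[422.8, -293.9, 191] [219. 214.]
[422.8, -293.9, 184] [222. 222.]
[422.8, -340.9, 191] [153. 248.]
[422.8, -246.89999999999998, 191] [282. 182.]
[423.8, -290, 154] [240. 251.]
```

```bash
python3 -m handwheel '[[[0,-0.03,0.3],0,-1],[[0,-0.03,0.6],0,-1],[[0,-0.03,0.75],0,-1],[[0,-0.03,0.75],0,-1],[[0,-0.03,0.75],0,1],[[0,-0.03,0.75],0,1],[[0,-0.03,0.75],0,1],[[0,-0.03,0.75],0,1],[[0,-0.03,0.75],0,1],[[0,-0.03,0.75],0,1],[[0,-0.03,0.75],0,1],[[0,-0.03,0.75],0,1]]' 50
python3 -c "from h import *; go(423.8,-290,240,.117)"
```

```text
t: 3.02
tcp_pos: [423.8, -289.3, 107.6]
orientation: [1.0, 0.013, 0.001, 0.001]
force: [-0.1, 0.0, 6.0]
finger_gap: 35.3
grasp_force: 50.1
t 3.02 pos [ 423.8 -289.3  107.6] yaw 0.025 gap 35.3 F [-0.1  0.   6. ] grip 50.1
 mm [   0.2    1.  -132.4] shares [ 0.002  0.008 -1.103] turn -0.029
```

```bash
python3 -m handwheel '[[[0,0,-0.15],0,1],[[0,0,-0.4],0,1],[[0,0,-0.7],-0.03,1],[[0,0,-1],-0.03,1],[[0,0,-1],-0.03,1],[[0,0,-1],-0.03,1]]'
python3 -c "from h import *; go(539.5,-65,245,.117)"
```

```text
t: 3.78
tcp_pos: [422.5, -288.2, 225.6]
orientation: [0.998, 0.06, -0.0, -0.0]
force: [0.5, 0.4, -1.2]
finger_gap: 35.5
grasp_force: 50.3
t 3.77 pos [ 422.5 -288.2  225.6] yaw 0.119 gap 35.5 F [ 0.5  0.4 -1.2] grip 50.3
 mm [ 142.7 -207.7  -19.3] shares [ 1.189 -1.731 -0.161] turn 0.001
```

```bash
python3 -m handwheel '[[[0.1,-0.15,-0.16],0,1],[[0.3,-0.43,-0.16],0,1],[[0.5,-0.73,-0.16],0,1],[[0.6,-0.87,-0.16],0,1],[[0.6,-0.87,-0.16],0,1]]'
python3 -m handwheel '[[[0.1,-0.15,0],0,1],[[0.3,-0.43,0],0,1],[[0.5,-0.73,0],0,1],[[0.59,-0.86,0],0,1],[[0.59,-0.86,0],0,1],[[0.59,-0.86,0],0,1]]'
python3 - <<'E'
from h import *
import cv2
go(539.5,-65,165,.117)
i=manip.read_camera("scene")[110:280,150:350,::-1]
cv2.imwrite("pics/g2.png",cv2.convertScaleAbs(cv2.resize(i,None,fx=3.5,fy=3.5,interpolation=cv2.INTER_CUBIC),alpha=1.4))
E
```

```text
t: 4.4
tcp_pos: [481.5, -174.7, 243.4]
orientation: [0.998, 0.061, -0.002, -0.001]
force: [-0.7, 0.3, -0.7]
finger_gap: 35.5
grasp_force: 50.2
t: 5.15
tcp_pos: [539.5, -66.6, 245.0]
orientation: [0.998, 0.059, -0.001, 0.0]
force: [-0.6, -0.6, -1.6]
finger_gap: 35.2
grasp_force: 50.3
t 5.15 pos [539.5 -66.6 245. ] yaw 0.118 gap 35.2 F [-0.6 -0.6 -1.6] grip 50.3
 mm [ 0.3 -1.6 80. ] shares [ 0.003 -0.013  0.666] turn 0.0
```

View pics/g2.png

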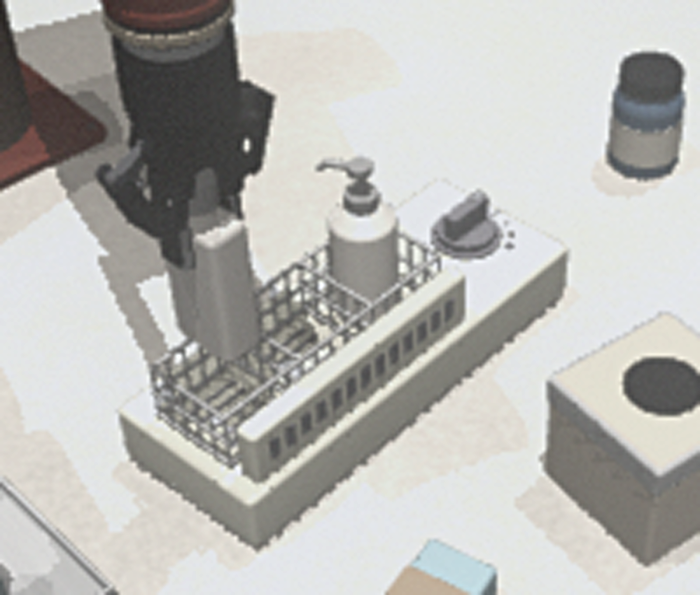

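The flask hangs upright, with its bottom near (220,345) in the crop, above the cell 0 area. I'll project the descent to check it.

```bash
cat >> h.py <<'E'
def proj(n,P):
    c=C[n]; q=R.from_quat(c["rotation"]).inv().apply(np.array(P)-c["origin"]); q=c["mtx"]@q; return q[:2]/q[2]
E
python3 - <<'E'
from h import *
a=.118;ex=np.array([np.cos(a),np.sin(a),0]);ey=np.array([-np.sin(a),np.cos(a),0])
for z in(142,115,60):
  for dx,dy in((0,0),(29,-18),(29,18),(39,-39),(-39,-39),(39,39)):
    P=np.array([539.5,-66.6,z])+dx*ex+dy*ey; print(z,dx,dy,((proj("scene",P)-[150,110]+.5)*3.5-.5).round(0))
E
```

```text
142 0 0 [218. 337.]
142 29 -18 [227. 369.]
142 29 18 [264. 342.]
142 39 -39 [215. 392.]
142 -39 -39 [141. 341.]
142 39 39 [294. 333.]
115 0 0 [222. 364.]
115 29 -18 [231. 396.]
115 29 18 [267. 369.]
115 39 -39 [219. 418.]
115 -39 -39 [146. 368.]
115 39 39 [297. 360.]
60 0 0 [229. 415.]
60 29 -18 [238. 447.]
60 29 18 [273. 420.]
60 39 -39 [227. 470.]
60 -39 -39 [156. 419.]
60 39 39 [302. 411.]
```

```bash
python3 -m handwheel '[[[0.02,-0.023,0.05],0,1],[[0.02,-0.023,0.2],0,1],[[0.02,-0.023,0.3],0,1],[[0.02,-0.023,0.4],0,1],[[0.02,-0.023,0.4],0,1]]'
python3 -c "from h import *; go(541.5,-63.5,163.6,.118)"
python3 -m handwheel '[[[0,0,0.1],0,1],[[0,0,0.2],0,1],[[0,0,0.24],0,1],[[0,0,0.25],0,1],[[0,0,0.25],0,1]]'
python3 -c "from h import *; go(541.5,-63.5,163.6,.118)"
```

```text
t: 5.82
tcp_pos: [541.2, -62.3, 195.8]
orientation: [0.998, 0.06, -0.001, -0.0]
force: [0.8, 0.5, -1.8]
finger_gap: 35.0
grasp_force: 50.3
t 5.83 pos [541.2 -62.3 195.8] yaw 0.119 gap 35.0 F [ 0.8  0.5 -1.8] grip 50.3
 mm [ 0.3  1.3 32.2] shares [0.002 0.011 0.268] turn 0.0
t: 6.45
tcp_pos: [542.3, -62.5, 167.7]
orientation: [0.998, 0.06, 0.0, 0.0]
force: [0.3, -1.1, -0.7]
finger_gap: 35.4
grasp_force: 50.3
t 6.45 pos [542.3 -62.5 167.7] yaw 0.119 gap 35.4 F [ 0.3 -1.1 -0.7] grip 50.3
 mm [-0.9  0.9  4.1] shares [-0.008  0.007  0.034] turn 0.0
```

```bash
python3 -m handwheel '[[[0,0,0.02],0,1],[[0,0,0.02],0,1]]'
python3 -m handwheel '[[[0,0,0.01],0,1],[[0,0,0.015],0,1],[[0,0,0.015],0,1]]'
```

```text
t: 6.7
tcp_pos: [542.1, -62.5, 165.1]
orientation: [0.998, 0.06, 0.0, 0.0]
force: [0.6, -0.0, -1.4]
finger_gap: 35.3
grasp_force: 50.3
t: 7.08
tcp_pos: [542.3, -62.5, 163.6]
orientation: [0.998, 0.06, 0.0, 0.0]
force: [0.4, -0.1, 1.7]
finger_gap: 35.2
grasp_force: 50.6
```

Contact with the cell floor came at the expected height, so I release and rise.

```bash
python3 -m handwheel '[[[0,0,0],0,0.3],[[0,0,0],0,-0.5],[[0,0,0],0,-1],[[0,0,0],0,-1],[[0,0,-0.15],0,-1],[[0,0,-0.5],0,-1],[[0,0,-0.8],0,-1],[[0,0,-0.8],0,-1]]'
python3 - <<'E'
from h import *
import cv2
go(524.5,-292,250,1.688)
for n,(a,b,c,d) in(("scene",(110,280,150,350)),):
    i=manip.read_camera(n)[a:b,c:d,::-1]
    cv2.imwrite("pics/g3.png",cv2.convertScaleAbs(cv2.resize(i,None,fx=3.5,fy=3.5,interpolation=cv2.INTER_CUBIC),alpha=1.4))
E
```

```text
t: 8.07
tcp_pos: [544.4, -63.0, 264.8]
orientation: [0.998, 0.06, 0.004, 0.001]
force: [0.1, 0.0, -0.3]
finger_gap: 85.4
grasp_force: 0.0
t 8.07 pos [544.4 -63.  264.8] yaw 0.119 gap 85.4 F [ 0.1  0.  -0.3] grip 0.0
 mm [-47.2 224.9  15.1] shares [-0.393  1.874  0.126] turn -0.499
```

View pics/g3.png

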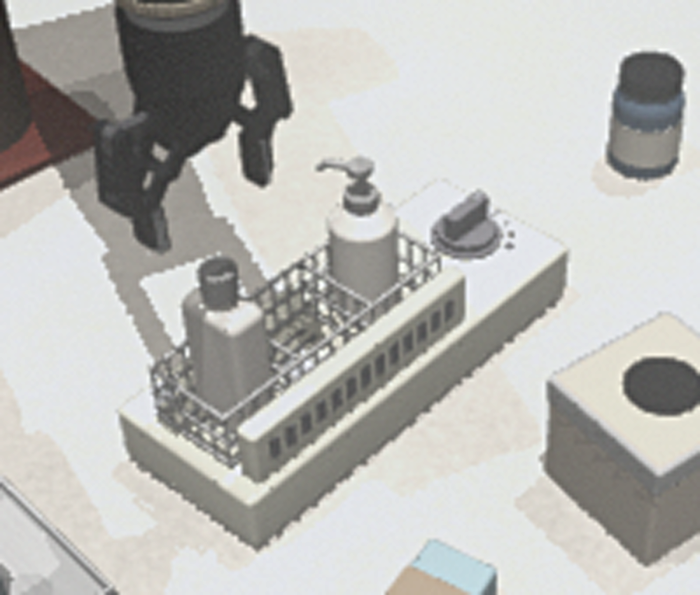

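The flask stands upright in cell 0, with its cap at (218,283) in the crop. Next is the round bottle.

```bash
python3 -m handwheel '[[[-0.2,0.94,0],0,-1],[[-0.2,0.94,0],0,-1],[[-0.2,0.94,0],0,-1]]'
python3 -m handwheel '[[[-0.2,0.94,0],-0.1,-1],[[-0.2,0.94,0],-0.2,-1],[[-0.2,0.94,0.2],-0.5,-1],[[-0.2,0.94,0.4],-0.5,-1],[[-0.2,0.94,0.6],-0.5,-1],[[-0.2,0.94,0.6],-0.5,-1],[[-0.2,0.94,0.6],-0.5,-1],[[-0.2,0.94,0.6],-0.5,-1],[[-0.2,0.94,0.6],-0.5,-1],[[-0.2,0.94,0.6],-0.5,-1]]'
python3 -c "from h import *; go(524.8,-292,107,1.688)"
```

```text
t: 8.5
tcp_pos: [530.5, -180.3, 258.1]
orientation: [0.998, 0.057, -0.001, -0.0]
force: [0.1, -0.3, -0.7]
finger_gap: 85.5
grasp_force: 0.0
t: 9.75
tcp_pos: [521.1, -290.9, 186.4]
orientation: [0.664, 0.748, 0.0, -0.001]
force: [0.6, -0.3, 1.3]
finger_gap: 85.6
grasp_force: 0.0
t 9.75 pos [ 521.1 -290.9  186.4] yaw 1.69 gap 85.6 F [ 0.6 -0.3  1.3] grip 0.0
 mm [-1.6  3.6 79.4] shares [-0.014  0.03   0.662] turn 0.001
```

```bash
python3 -m handwheel '[[[-0.014,0.03,0.25],0,-1],[[-0.014,0.03,0.5],0,-1],[[-0.014,0.03,0.66],0,-1],[[-0.014,0.03,0.66],0,-1],[[-0.014,0.03,0.66],0,1],[[-0.014,0.03,0.66],0,1],[[-0.014,0.03,0.66],0,1],[[-0.014,0.03,0.66],0,1],[[-0.014,0.03,0.66],0,1],[[-0.014,0.03,0.66],0,1],[[-0.014,0.03,0.66],0,1],[[-0.014,0.03,0.66],0,1]]' 50
python3 -c "from h import *; go(524.8,-292,240,1.688)"
```

```text
t: 11.25
tcp_pos: [525.8, -294.2, 110.0]
orientation: [0.664, 0.748, -0.0, 0.001]
force: [-1.3, 0.4, 5.9]
finger_gap: 48.2
grasp_force: 51.7
t 11.25 pos [ 525.8 -294.2  110. ] yaw 1.69 gap 48.2 F [-1.3  0.4  5.9] grip 51.7
 mm [   2.1   -0.5 -130. ] shares [ 0.017 -0.004 -1.083] turn 0.001
```

```bash
python3 -m handwheel '[[[0,0,-0.15],0,1],[[0,0,-0.4],0,1],[[0,0,-0.7],0,1],[[0,0,-1],0,1],[[0,0,-1],0,1],[[0,0,-1],0,1]]'
python3 -m handwheel '[[[0,0,-0.2],0,1],[[0,0,-0.5],0,1],[[0,0,-0.8],0,1],[[0,0,-1],0,1],[[0,0,-1],0,1],[[0,0,-1],0,1]]'
python3 -c "from h import *; go(531.5,14.5,345,1.688)"
```

```text
t: 12.0
tcp_pos: [524.7, -293.1, 227.6]
orientation: [0.664, 0.748, 0.0, -0.0]
force: [0.6, -0.3, -1.6]
finger_gap: 48.7
grasp_force: 52.0
t: 12.75
tcp_pos: [524.4, -292.9, 345.4]
orientation: [0.664, 0.748, -0.0, -0.002]
force: [-0.4, 0.6, -2.4]
finger_gap: 48.6
grasp_force: 52.0
t 12.75 pos [ 524.4 -292.9  345.4] yaw 1.69 gap 48.6 F [-0.4  0.6 -2.4] grip 52.0
 mm [304.4  43.6   1.1] shares [2.537 0.363 0.009] turn 0.001
```

```bash
python3 -m handwheel '[[[0.2,0.03,0],0,1],[[0.5,0.07,0],0,1],[[0.75,0.11,0],0,1],[[0.85,0.12,0],0,1],[[0.85,0.12,0],0,1]]'
python3 -m handwheel '[[[0.2,0.03,0],0,1],[[0.5,0.07,0],0,1],[[0.75,0.11,0],0,1],[[0.85,0.12,0],0,1],[[0.85,0.12,0],0,1]]'
python3 -m handwheel '[[[0.2,0.03,0],0,1],[[0.5,0.07,0],0,1],[[0.75,0.11,0],0,1],[[0.84,0.12,0],0,1],[[0.84,0.12,0],0,1],[[0.84,0.12,0],0,1]]'
python3 -c "from h import *; go(531.5,14.5,166,1.688)"
```

```text
t: 13.38
tcp_pos: [527.1, -189.4, 347.5]
orientation: [0.663, 0.749, -0.0, -0.0]
force: [-0.1, -0.6, -1.2]
finger_gap: 49.0
grasp_force: 52.0
t: 14.0
tcp_pos: [529.4, -87.8, 348.0]
orientation: [0.664, 0.748, -0.0, 0.0]
force: [-0.2, -0.5, -1.8]
finger_gap: 48.3
grasp_force: 52.0
t: 14.75
tcp_pos: [531.8, 13.1, 348.0]
orientation: [0.664, 0.748, -0.0, 0.0]
force: [0.7, 0.2, -1.5]
finger_gap: 48.2
grasp_force: 52.0
t 14.75 pos [531.8  13.1 348. ] yaw 1.689 gap 48.2 F [ 0.7  0.2 -1.5] grip 52.0
 mm [ 1.60e+00 -1.00e-01  1.82e+02] shares [ 1.300e-02 -1.000e-03  1.517e+00] turn 0.0
```

```bash
python3 -m handwheel '[[[0.01,0,0.2],0,1],[[0.01,0,0.5],0,1],[[0.01,0,0.8],0,1],[[0.01,0,1],0,1],[[0.01,0,1],0,1]]'
python3 -m handwheel '[[[0,0,0.1],0,1],[[0,0,0.2],0,1],[[0,0,0.3],0,1],[[0,0,0.3],0,1]]'
python3 -m handwheel '[[[0,0,0.1],0,1],[[0,0,0.16],0,1],[[0,0,0.17],0,1],[[0,0,0.17],0,1]]'
```

```text
t: 15.38
tcp_pos: [530.1, 14.6, 225.8]
orientation: [0.664, 0.748, -0.002, -0.002]
force: [-0.7, -0.2, -1.4]
finger_gap: 48.6
grasp_force: 52.0
t: 15.88
tcp_pos: [530.7, 15.6, 190.7]
orientation: [0.664, 0.748, -0.001, -0.001]
force: [-0.6, 0.3, -0.9]
finger_gap: 48.7
grasp_force: 52.0
t: 16.38
tcp_pos: [531.6, 15.6, 171.7]
orientation: [0.664, 0.748, -0.0, -0.0]
force: [-0.4, -0.9, -1.4]
finger_gap: 48.8
grasp_force: 52.0
```

```bash
python3 -m handwheel '[[[0,0,0.02],0,1],[[0,0,0.03],0,1],[[0,0,0.03],0,1]]'
python3 -m handwheel '[[[0,0,0.01],0,1],[[0,0,0.015],0,1],[[0,0,0.015],0,1]]'
```

```text
t: 16.75
tcp_pos: [531.5, 15.5, 168.0]
orientation: [0.664, 0.748, -0.0, -0.0]
force: [-1.1, -0.2, -1.6]
finger_gap: 48.8
grasp_force: 52.0
t: 17.12
tcp_pos: [531.5, 15.6, 166.2]
orientation: [0.664, 0.748, -0.0, -0.0]
force: [-0.5, -0.8, -1.7]
finger_gap: 48.6
grasp_force: 52.0
```

```bash
python3 -m handwheel '[[[0,0,0.01],0,1],[[0,0,0.01],0,1]]'
python3 -m handwheel '[[[0,0,0.01],0,1],[[0,0,0.01],0,1]]'
```

```text
t: 17.38
tcp_pos: [531.8, 15.4, 166.0]
orientation: [0.664, 0.748, 0.0, 0.0]
force: [-3.2, -0.4, 4.6]
finger_gap: 48.5
grasp_force: 52.8
t: 17.62
tcp_pos: [531.9, 15.4, 166.0]
orientation: [0.664, 0.748, 0.0, 0.0]
force: [-6.6, -1.0, 12.6]
finger_gap: 48.6
grasp_force: 53.8
```

Contact came at 166, so the base is at 60 as expected. I release.

```bash
python3 -m handwheel '[[[0,0,-0.012],0,1],[[0,0,-0.012],0,0.2],[[0,0,-0.012],0,-0.5],[[0,0,-0.012],0,-1],[[0,0,-0.012],0,-1],[[0,0,-0.15],0,-1],[[0,0,-0.5],0,-1],[[0,0,-1],0,-1],[[0,0,-1],0,-1]]'
python3 -m handwheel '[[[0,0,-0.3],0,-1],[[0,0,-0.3],0,-1]]'
python3 -c "from h import *; go(507,208.5,215,1.69)"
```

```text
t: 18.75
tcp_pos: [534.8, 15.2, 291.6]
orientation: [0.664, 0.748, 0.004, 0.005]
force: [0.2, -0.7, -0.2]
finger_gap: 85.3
grasp_force: 0.0
t: 19.0
tcp_pos: [532.9, 15.4, 323.3]
orientation: [0.664, 0.748, 0.002, 0.002]
force: [-0.5, -0.8, -0.6]
finger_gap: 85.8
grasp_force: 0.0
t 19.0 pos [532.9  15.4 323.3] yaw 1.69 gap 85.8 F [-0.5 -0.8 -0.6] grip 0.0
 mm [195.   -3.4 108. ] shares [ 1.625 -0.028  0.9  ] turn -0.0
```

```bash
python3 -m handwheel '[[[0.81,-0.014,0],0,-1],[[0.81,-0.014,0],0,-1],[[0.81,-0.014,0],0,-1]]'
python3 -m handwheel '[[[0.81,-0.014,0],0,-1],[[0.81,-0.014,0],0,-1],[[0.81,-0.014,0.4],0,-1],[[0.81,-0.014,0.9],0,-1],[[0.81,-0.014,0.9],0,-1],[[0.81,-0.014,0.9],0,-1]]'
python3 - <<'E'
from h import *
import cv2
go(507,208.5,96,1.688)
a=manip.read_camera("scene")[80:270,165:365,::-1]
cv2.imwrite("pics/g4.png",cv2.convertScaleAbs(cv2.resize(a,None,fx=3.1,fy=3.1,interpolation=cv2.INTER_CUBIC),alpha=1.4))
for z in(206,71): print(z,((proj("scene",[507,208.5,z])-[165,80]+.5)*3.1-.5).round(0))
E
```

```text
t: 19.38
tcp_pos: [517.5, 113.8, 318.9]
orientation: [0.662, 0.749, -0.0, -0.001]
force: [1.0, -0.2, -0.8]
finger_gap: 85.5
grasp_force: 0.0
t: 20.12
tcp_pos: [506.2, 207.7, 213.7]
orientation: [0.664, 0.748, 0.001, 0.001]
force: [-0.5, -0.2, 0.5]
finger_gap: 85.4
grasp_force: 0.0
t 20.12 pos [506.2 207.7 213.7] yaw 1.689 gap 85.4 F [-0.5 -0.2  0.5] grip 0.0
 mm [  0.7   0.7 117.7] shares [0.005 0.006 0.98 ] turn 0.0
206 [367. 177.]
71 [366. 294.]
```

View pics/g4.png

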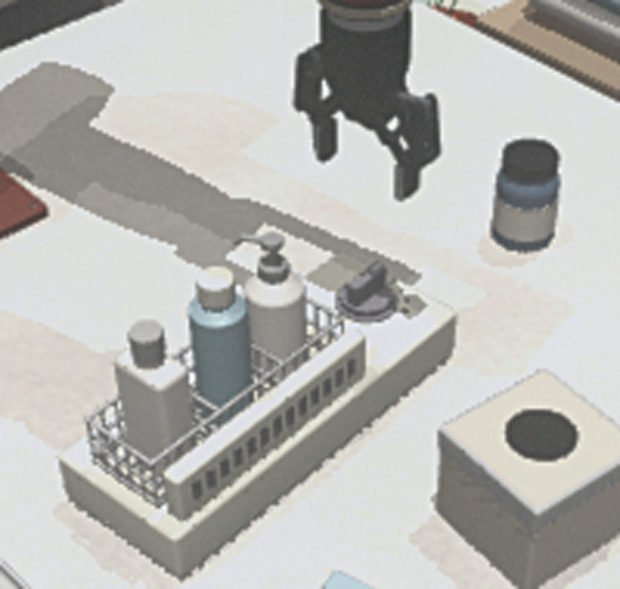

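Both bottles stand in their cells: flask cap at (148,345) and blue bottle at (216,290) in the crop. The open jaws are centred over the dial at (366,298). I descend and grip the bar.

```bash
python3 -m handwheel '[[[0,0,0.4],0,-1],[[0,0,0.8],0,-1],[[0,0,0.97],0,-1],[[0,0,0.97],0,-1],[[0,0,0.97],0,1],[[0,0,0.97],0,1],[[0,0,0.97],0,1],[[0,0,0.97],0,1],[[0,0,0.97],0,1],[[0,0,0.97],0,1],[[0,0,0.97],0,1],[[0,0,0.97],0,1]]' 40
python3 -m handwheel '[[[0,0,0],0,1],[[0,0,0],0,1],[[0,0,0],0,1]]'
python3 -c "from h import *; go(507,208.5,96,1.688); print(manip.read_state()['ft_torque'],manip.read_state()['qpos'])"
```

```text
t: 21.68
tcp_pos: [506.1, 208.3, 96.3]
orientation: [0.664, 0.748, 0.001, 0.001]
force: [3.3, -0.3, 5.7]
finger_gap: 12.8
grasp_force: 44.1
t: 22.05
tcp_pos: [506.1, 208.3, 96.3]
orientation: [0.664, 0.748, 0.001, 0.001]
force: [2.8, 0.3, 5.3]
finger_gap: 12.9
grasp_force: 44.1
t 22.05 pos [506.1 208.3  96.3] yaw 1.69 gap 12.9 F [2.8 0.3 5.3] grip 44.1
 mm [0.1 1.  0.3] shares [0.    0.008 0.003] turn 0.001
[ 0.04367844 -0.38060058  0.00070704] [ 2.46451899e-01  2.00220690e-01  1.85897586e+00 -9.44942235e-05
  1.08033359e+00  1.27279874e-01]
```

```bash
python3 -m handwheel '[[[0,0,0],0.03,1],[[0,0,0],0.07,1],[[0,0,0],0.12,1],[[0,0,0],0.16,1],[[0,0,0],0.19,1],[[0,0,0],0.19,1]]' 70
python3 -c "from h import *; go(506.1,208.3,96,1.69-1.21); print(manip.read_state()['ft_torque'])"
```

```text
t: 22.8
tcp_pos: [505.2, 208.5, 96.4]
orientation: [0.855, 0.519, 0.0, -0.0]
force: [-1.6, 0.9, 8.9]
finger_gap: 12.3
grasp_force: 72.4
t 22.8 pos [505.2 208.5  96.4] yaw 1.092 gap 12.3 F [-1.6  0.9  8.9] grip 72.4
 mm [0.2 0.9 0.4] shares [0.002 0.007 0.003] turn 0.195
[0.11549553 0.2906156  0.1686776 ]
```

```bash
python3 -m handwheel '[[[0,0,0],0.03,1],[[0,0,0],0.08,1],[[0,0,0],0.13,1],[[0,0,0],0.17,1],[[0,0,0],0.195,1],[[0,0,0],0.195,1],[[0,0,0],0.195,1]]'
python3 - <<'E'
from h import *
import cv2
go(506.1,208.3,96,1.69-1.21); print(manip.read_state()['ft_torque'])
cv2.imwrite("pics/end.png",manip.read_camera("top")[:,:,::-1])
E
```

```text
t: 23.68
tcp_pos: [504.6, 209.2, 96.4]
orientation: [0.971, 0.238, -0.0, -0.001]
force: [-3.5, 2.3, 10.5]
finger_gap: 12.2
grasp_force: 72.6
t 23.68 pos [504.6 209.2  96.4] yaw 0.481 gap 12.2 F [-3.5  2.3 10.5] grip 72.6
 mm [0.9 1.5 0.4] shares [0.008 0.012 0.003] turn 0.0
[0.54082488 0.67749055 0.2026873 ]
```

```bash
for i in 1; do python3 -m handwheel '[[[0,0,0],0.005,1],[[0,0,0],0.005,1],[[0,0,0],0.005,1]]'; python3 -c "from h import *; go(506.1,208.3,96,1.69-1.21); print(manip.read_state()['ft_torque'])"; done
python3 -m handwheel '[[[0,0,0],0.005,1],[[0,0,0],0.005,1],[[0,0,0],0.005,1]]'; python3 -c "from h import *; go(506.1,208.3,96,1.69-1.21); print(manip.read_state()['ft_torque'])"
```

```text
t: 24.1
tcp_pos: [504.5, 209.2, 96.4]
orientation: [0.973, 0.23, -0.0, -0.001]
force: [-4.5, 3.6, 10.2]
finger_gap: 12.1
grasp_force: 72.6
t 24.1 pos [504.5 209.2  96.4] yaw 0.465 gap 12.1 F [-4.5  3.6 10.2] grip 72.6
 mm [1.  1.5 0.4] shares [0.008 0.012 0.003] turn -0.005
[0.63175326 0.64426001 0.21186957]
t: 24.48
tcp_pos: [504.6, 209.2, 96.4]
orientation: [0.975, 0.223, -0.0, -0.001]
force: [-4.1, 2.8, 10.5]
finger_gap: 12.1
grasp_force: 72.7
t 24.48 pos [504.6 209.2  96.4] yaw 0.45 gap 12.1 F [-4.1  2.8 10.5] grip 72.7
 mm [1.  1.5 0.4] shares [0.008 0.013 0.003] turn -0.01
[0.59701506 0.62843436 0.51617145]
```

The torque jump to 0.52 N m marks the end stop, so the dial is past the third click. I ease off the stop slightly and hold.

```bash
python3 -m handwheel '[[[0,0,0],-0.005,1],[[0,0,0],-0.005,1],[[0,0,0],-0.005,1],[[0,0,0],-0.005,1]]'; python3 -c "
from h import *; go(506.1,208.3,96,1.69-1.21); print(manip.read_state()['ft_torque'])
import cv2
i=manip.read_camera('scene')
a=cv2.imread('pics/g4.png'); b=cv2.convertScaleAbs(cv2.resize(i[80:270,165:365,::-1],None,fx=3.1,fy=3.1,interpolation=cv2.INTER_CUBIC),alpha=1.4)
d=cv2.absdiff(a,b)[:,:,1]; print('bottle diff',d[320:470,110:190].mean(),d[300:390,195:245].mean(),d[290:340,250:300].mean())"
```

```text
t: 24.98
tcp_pos: [504.6, 209.2, 96.4]
orientation: [0.973, 0.231, -0.0, -0.001]
force: [-3.3, 3.5, 10.7]
finger_gap: 12.7
grasp_force: 72.6
t 24.98 pos [504.6 209.2  96.4] yaw 0.465 gap 12.7 F [-3.3  3.5 10.7] grip 72.6
 mm [1.  1.5 0.4] shares [0.008 0.013 0.003] turn -0.005
[0.59725074 0.64083037 0.27606783]
bottle diff 2.42225 3.012888888888889 1.636
```

The bottles haven't moved and the dial is held just past the third click, so I'm handing in.

```bash
python3 -c "from plant import manip; print(manip.job_done())"
```

```text
the job is handed in; nothing more can be done
None
```

I handed the job in at about 25 s: the flask stands in cell 0, the round bottle in cell 1, and the gripper still holds the dial just past its third click; the hand-in gave no verdict.

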